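# Fit a tape roll on its sprung spindle into the bench holder

## Robot

A 7-joint arm with a two-finger parallel gripper is mounted at the origin on the work surface; the furniture and walls round the work are solid. World frame = base frame: x ahead of the robot, y to its left, z up, the work surface at z = 0. Lengths are in m, angles in rad, forces in N, time in s.
With the tool pointing down it reaches from about 0.425 to 0.95 m from the base axis. Payload 4.7 kg.
Tool frame: the origin (TCP) lies midway between the tips of the shut fingers; the grasp point (between the pads) lies 19 mm behind it; z points along the fingers, y is the line along which they close (so a half turn about z gives the same grasp; the last joint's range is limited). The gripper opens to 87 mm and grips with 3 to 60 N. Pads are 19 mm wide; open, the fingers measure 117 mm over their backs; the gripper's body (75 mm by 190 mm) begins 51 mm behind the grasp point.
Start: joints at [-0.029, 0.469, -0.049, 1.532, 0.024, 1.141, -0.082], TCP at [0.675, 0, 0.223] pointing down, gripper open.
Joint ranges: [-2.59, 2.59], [-0.33, 1.99], [-1.39, 1.29], [0.1, 2.45], [-1.04, 4.18], [0.21, 1.99], [-2.66, 2.66]. Speed limits (rad/s): [2.57, 2.57, 3.14, 3.14, 3.14, 3.14, 3.14].

## Interface

Orientations are given as a rotation vector (axis times angle).
In Python, from station import manip gives the robot as it stands.
- The arm moves only by the shell command python3 -m pendant 'ROWS'. ROWS is JSON, a list of rows, each a list of 7 numbers: the finger opening in mm, from 0 to 87, then the shift along the tool's x, y, z in units of 25 mm (1.0 is 25 mm), then the turn, a rotation vector about the tool's x, y, z in units of 6 degrees (1.0 is 6 degrees). A call has 1 to 5 rows; each row is the pose to reach, as a shift and turn from the pose commanded when the call began, along the tool's axes at that moment; what a row does not reach only later rows make up. A row lasts 1/12 s, in which the tool goes at most 41.7 mm and 7.16 degrees, less where a joint would pass 70% of its speed; a pose out of reach is approached as far as the arm can. A call with a gripper value outside its range is refused whole. The fingers move at their own pace and stop on an object; the grip force is fixed at half the most. Time passes only in rows, so rows that repeat a pose let the fingers close. It gives the time, the measured TCP pose, the force, the opening and the grip force at its end, in the units of the state.
- manip.read_state(): the state, without advancing time (a new reading comes with each control period).
- manip.snapshot(name): name is "scene" or "side" or "wrist"; returns (picture, depth): 420x560x3 uint8, red, green, blue; 420x560 float32, m along the optical axis (not along the pixel's ray), 0 where there is no reading.
- manip.camera_info(name): a dict with "vertical_fov" (degrees; the focal length in pixels is half the picture's height over the tangent of half this angle, whatever the lens; pixels are square), "cx", "cy" (the principal point, pixels), "D" ([k1, k2, p1, p2, k3] as OpenCV has them; the pictures are not rectified), "cam_to_world" (4x4, takes a point from camera to world coordinates). Camera axes: x right, y down, z forward; pixel columns grow to the right and rows downward; lengths in m; the calibration is good to about 2 mm. A picture is of the moment at which its call begins: read the wrist's pose just before it. camera_info takes no time and is no camera call; for the wrist camera it gives the pose at the moment of the call.
- manip.close_job(): hands the job in; it is judged then, once.
The state is a dict: "t": time; "joint_positions": joint angles; "qd": joint speeds; "joint_efforts": joint torques, N m; "ee_pos": TCP position; "tool_rot": TCP orientation; "contact_force": force on the tool from outside, world axes, zero at the start; "torque": the same for the moment, N m; "gripper_width": finger opening in m; "gripper_force": force on a finger pad.
Only numpy, scipy, OpenCV 4.12 (cv2) and the standard library are available. Lean on these libraries where they do the work, as an engineer would, in place of code of your own. Each camera call takes 0.05 s, during which the arm holds its last target. There are 200 camera calls.

## Task

Load the roll of orange tape into the blue bench holder: pinch the two grey paddles together so that its sprung spindle shortens, lower it between the two blue cheeks, and let it spring out so that both pins sit in the recesses. Leave the spindle with the white roll standing where it is.

Things in the scene. Friction and masses are not known exactly. Their poses are not given: they have to be found in the camera images.
- orange_spindle_mid (a point): Pinch point of the sprung spindle with orange tape (roll 41 mm across), midway between its two upright grey paddles; y along the spindle, z up. Paddles: 40 mm wide along x, outer faces 34 mm from the point (68 mm apart), tops 20 mm above it. The axis is 32 mm, the underside 54 mm below it. Pins 12 mm square run on from the paddles to 77.5 mm from the middle, tops 26 mm below the point: keep fingertips above.
- orange_spindle_plunger (a joint): Shortening of that spindle, m: 0 free, 0.034 at its stop (paddles 34 mm apart over all, length 121 mm), 0.003 when seated. The +y half slides against a spring: 3 N at first, 12 N at the stop, plus enough grip to lift 0.18 kg. The pinch point belongs to the -y half, so pinched from both sides it moves 17 mm off the middle. Either end fits either recess.
- holder: Fixed holder: grey base 130 x 200 x 12 mm, two blue cheeks 70 mm wide, tops 82 mm up. Origin: middle of the underside, on the table; y from cheek to cheek, z up. Cheek inner faces at y = +-68 mm, each with a recess open only inward, 30 mm wide (x), 8 mm deep, 37 to 66 mm above the table: bring the spindle's axis in at 51 mm; it settles at 43 mm. Steel edge 23 mm high at -x.
- white_spindle_mid (a point): Pinch point of the other spindle, with white tape, to be left alone: the same shape and size, 155 mm long (y) and 74 mm high; the point is midway between its paddles, 54 mm above the table.

How it is judged:
By the outcome, as a careful person would: the job done as asked, in the order asked, and still so for the second after the job is handed in, with the robot touching nothing.
It also fails if it takes over 40 s, if anything falls off the work surface, if the arm or the gripper's body presses on something with over 40 N, if the wrist force passes 120 N, or if a joint passes its speed limit or range.

## Working session

There is one attempt and no reset: what is moved stays moved. The work goes in short steps, Python scripts to look and compute and a shell command to move; the robot and the scene stay as the last step left them, time stands still between calls to the robot, and variables do not carry over. Pictures are saved under pics/ and viewed, at most 11 in all, crops included, and the job is handed in when it is done.

```bash
mkdir -p pics; cat > h.py <<'E'
import numpy as np, cv2
from station import manip
def snap(name,fn=None):
    info=manip.camera_info(name); im,d=manip.snapshot(name)
    if fn: cv2.imwrite('pics/'+fn,im[:,:,::-1])
    H,W=d.shape; f=H/2/np.tan(np.radians(info['vertical_fov'])/2)
    K=np.array([[f,0,info['cx']],[0,f,info['cy']],[0,0,1]])
    u,v=np.meshgrid(np.arange(W),np.arange(H))
    p=cv2.undistortPoints(np.stack([u,v],-1).reshape(-1,1,2).astype(np.float64),K,np.array(info['D'],float)).reshape(H,W,2)
    P=np.dstack([p*d[...,None],d]); T=np.array(info['cam_to_world'])
    Pw=P@T[:3,:3].T+T[:3,3]; Pw[d==0]=np.nan
    return im,Pw
E
python3 - <<'E'
from h import *
a,P=snap('scene','a.png'); b,Q=snap('side','b.png')
np.savez('/tmp/s.npz',a=a,P=P,b=b,Q=Q)
cv2.imwrite('pics/ab.png',cv2.resize(np.vstack([a,b])[:,:,::-1],(448*1,672))[:600*2])
print(manip.read_state())
E
```

```text
{'t': 0.1, 'joint_positions': array([-0.02890494,  0.46940737, -0.0486023 ,  1.53354308,  0.02412234,
        1.14100059, -0.0823139 ]), 'qd': array([-0.00070372, -0.00149785, -0.00109448, -0.00272685,  0.00030913,
       -0.00090069,  0.00114426]), 'joint_efforts': array([ 1.65191257e-03, -5.09170032e+01, -8.03893874e-02, -2.36828882e+01,
       -6.13215147e-02,  3.44494684e-02,  3.39676899e-05]), 'ee_pos': array([6.74474822e-01, 1.55168339e-05, 2.21586280e-01]), 'tool_rot': array([-2.22055538e+00, -2.22063367e+00,  2.05138413e-03]), 'contact_force': array([-0.59168312, -0.23538969, -0.58693324]), 'torque': array([ 0.03366016,  0.03783881, -0.04116573]), 'gripper_force': 0.0, 'gripper_width': 0.08718951290970513}
```

View pics/a.png

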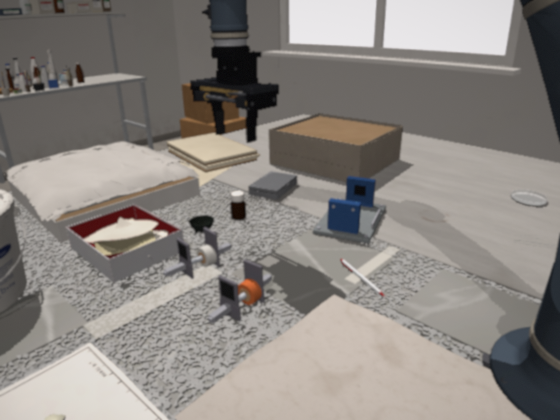

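View pics/b.png

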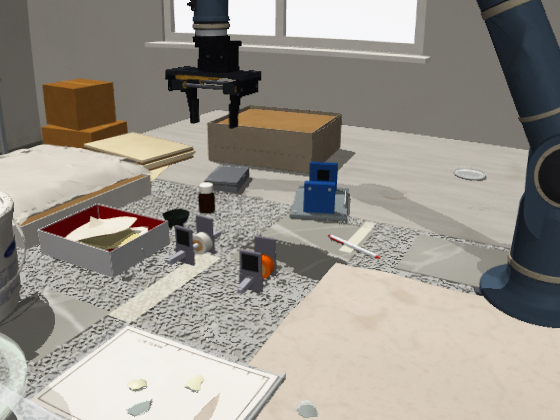

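Scene picture: orange spindle around (243,290), white one at (200,255), blue holder at (350,210). Side picture: orange (258,265), white (195,242), holder (322,195).

```bash
python3 - <<'E'
from h import *
S=np.load('/tmp/s.npz')
for n,(I,P) in {'scene':('a','P'),'side':('b','Q')}.items():
    im=S[I];P=S[P]
    hsv=cv2.cvtColor(im,cv2.COLOR_RGB2HSV)
    ws=np.all(np.isfinite(P),-1)&(P[...,0]>.3)&(P[...,0]<1)&(abs(P[...,1])<.6)&(P[...,2]<.12)&(P[...,2]>.005)
    o=ws&(hsv[...,0]<16)&(hsv[...,1]>190)&(hsv[...,2]>120)
    bl=ws&(hsv[...,0]>105)&(hsv[...,0]<122)&(hsv[...,1]>150)&(hsv[...,2]>60)
    for m,k in((o,'or'),(bl,'blue')):
        q=P[m]; print(n,k,len(q),q.mean(0),np.percentile(q,[3,97],axis=0).round(3).tolist())
    # orange neighbourhood: all elevated points
    c=P[o]; c=np.median(c,0)
    near=ws&(np.linalg.norm(P[...,:2]-c[:2],axis=-1)<.1)&(P[...,2]>.045)
    q=P[near];print('paddles',len(q),cv2.minAreaRect(q[:,:2].astype(np.float32)*1000),q[:,2].max())
    c=P[bl].mean(0);q=P[bl&(P[...,2]>.03)]; print('cheeks',cv2.minAreaRect(q[:,:2].astype(np.float32)*1000),q[:,2].max())
snap('wrist','w.png')
E
```

```text
<stdin>:10: RuntimeWarning: Mean of empty slice.
  ret = um.true_divide(
Traceback (most recent call last):
IndexError: index -1 is out of bounds for axis 0 with size 0
```

```bash
python3 - <<'E'
from h import *
S=np.load('/tmp/s.npz')
for I,P,pts in(('a','P',[(250,290),(230,290),(255,272),(344,215),(360,190),(205,255),(300,250)]),('b','Q',[(265,265),(250,265),(265,248),(320,197),(322,172),(203,243),(300,240)])):
    for u,v in pts: print((u,v),S[I][v,u],S[P][v,u].round(3))
snap('wrist','w.png')
E
```

```text
(250, 290) [143  73  39] [0.452 0.179 0.036]
(230, 290) [17 17 18] [0.453 0.22  0.058]
(255, 272) [66 62 68] [0.458 0.16  0.06 ]
(344, 215) [27 47 75] [ 0.485 -0.134  0.053]
(360, 190) [12 11 13] [ 0.544 -0.287  0.05 ]
(205, 255) [128 122 117] [0.602 0.157 0.035]
(300, 250) [179 174 169] [ 0.519 -0.028 -0.002]
(265, 265) [156  58   0] [0.45  0.181 0.032]
(250, 265) [15 16 15] [0.456 0.223 0.05 ]
(265, 248) [64 62 70] [0.462 0.159 0.053]
(320, 197) [16 46 87] [ 0.484 -0.135  0.049]
(322, 172) [ 9  9 11] [ 0.544 -0.286  0.056]
(203, 243) [139 135 128] [0.6   0.155 0.029]
(300, 240) [171 168 157] [ 0.47  -0.005 -0.001]
```

View pics/w.png

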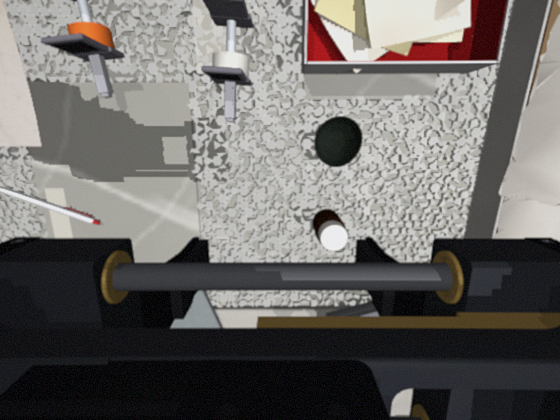

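The wrist picture shows the orange roll at (92,35) and the white one at (230,65). Next I'll fit the poses with looser colour masks.

```bash
python3 - <<'E'
from h import *
S=np.load('/tmp/s.npz')
for n,(I,Pn) in {'scene':('a','P'),'side':('b','Q')}.items():
    im=S[I].astype(int);P=S[Pn]; r,g,b=im[...,0],im[...,1],im[...,2]
    near=lambda c,R:np.nan_to_num(np.hypot(P[...,0]-c[0],P[...,1]-c[1]),nan=9)<R
    o=near((.455,.19),.11)&(r>g*1.5+10)&(r>60)
    bl=near((.515,-.21),.16)&(b>1.4*r)&(P[...,2]>.02)&(P[...,2]<.12)
    pd=near((.455,.19),.1)&(P[...,2]>.05)&(P[...,2]<.09)
    w=near((.6,.16),.1)&(P[...,2]>.05)&(P[...,2]<.09)
    base=near((.515,-.21),.16)&(P[...,2]>.007)&(P[...,2]<.017)
    for m,k in((o,'or'),(bl,'blue'),(pd,'pad'),(w,'white'),(base,'base')):
        q=P[m]; print(n,k,len(q),q.mean(0).round(3),cv2.minAreaRect(q[:,:2].astype(np.float32)*1000),np.percentile(q[:,2],[2,98]).round(3))
    for k,m in(('pad',pd),('blue',bl)):
        q=P[m];t,lab,c=cv2.kmeans(q.astype(np.float32),2,None,(3,50,1e-5),5,0)
        for i in(0,1):
            z=q[lab[:,0]==i];print('  ',k,len(z),c[i].round(3),cv2.minAreaRect(z[:,:2].astype(np.float32)*1000))
    top=P[bl&(P[...,2]>.079)]; print('top',len(top), cv2.minAreaRect(top[:,:2].astype(np.float32)*1000) if len(top)>4 else 0)
E
```

```text
scene or 310 [0.456 0.173 0.031] ((462.64599609375, 170.697021484375), (36.32759475708008, 22.960472106933594), 4.988182067871094) [0.008 0.042]
scene blue 1470 [ 0.51  -0.197  0.054] ((516.9164428710938, -215.05023193359375), (69.42657470703125, 179.4635009765625), 20.03270149230957) [0.021 0.081]
scene pad 516 [0.461 0.191 0.063] ((463.1350402832031, 188.69094848632812), (41.191158294677734, 69.63644409179688), 6.372109889984131) [0.051 0.074]
scene white 327 [0.617 0.164 0.063] ((647.8086547851562, 161.07427978515625), (68.05103302001953, 103.21703338623047), 86.89027404785156) [0.05  0.074]
scene base 1048 [ 0.491 -0.191  0.011] ((518.2547607421875, -214.7265625), (130.6175994873047, 204.92506408691406), 19.800519943237305) [0.008 0.016]
   pad 248 [0.465 0.159 0.063] ((466.1393737792969, 159.19711303710938), (40.462440490722656, 7.735599994659424), 10.627840995788574)
   pad 268 [0.458 0.22  0.064] ((459.73712158203125, 219.19712829589844), (41.2008171081543, 7.964032173156738), 7.610680103302002)
   blue 858 [ 0.487 -0.136  0.054] ((490.593505859375, -141.4961700439453), (68.64
[... 1001 characters left out ...]
.59234619140625), 19.74892234802246) [0.008 0.015]
   pad 319 [0.456 0.221 0.063] ((457.35845947265625, 221.11550903320312), (41.09451675415039, 8.884966850280762), 8.653680801391602)
   pad 283 [0.464 0.16  0.063] ((464.4839172363281, 159.00604248046875), (40.065513610839844, 8.581602096557617), 7.366362571716309)
   blue 467 [ 0.538 -0.28   0.06 ] ((540.0855102539062, -283.791748046875), (69.71975708007812, 25.023483276367188), 21.54119300842285)
   blue 833 [ 0.486 -0.135  0.053] ((487.7742614746094, -139.71031188964844), (69.90316772460938, 26.810548782348633), 19.12278938293457)
top 149 ((513.3627319335938, -211.51663208007812), (69.07621765136719, 178.42063903808594), 19.7503604888916)
```

```bash
cat > rel.py <<'E'
import sys
from station import manip
import numpy as np
from scipy.spatial.transform import Rotation as R
# usage: x y z psi  (psi = world angle of the tool y axis, deg)
x,y,z,psi=map(float,sys.argv[1:5]); s=manip.read_state()
Rc=R.from_rotvec(s['tool_rot']); c,sn=np.cos(np.radians(psi)),np.sin(np.radians(psi))
yt=np.array([c,sn,0]);zt=np.array([0,0,-1.]);xt=np.cross(yt,zt)
Rt=R.from_matrix(np.c_[xt,yt,zt])
print('t',s['t'],'pos',s['ee_pos'].round(4),'w',s['gripper_width'],'F',s['contact_force'].round(1),'q',s['joint_positions'].round(2))
print('shift units',(Rc.inv().apply(np.array([x,y,z])-s['ee_pos'])/.025).round(2),'turn units',(np.degrees((Rc.inv()*Rt).as_rotvec())/6).round(2))
E
python3 -m pendant '[[87,1,-1.1,0.3,0,0,1.15],[87,2,-2.2,0.6,0,0,2.3],[87,3,-3.3,0.9,0,0,3.5],[87,4,-4.4,1.2,0,0,4.7],[87,5,-5.5,1.5,0,0,5.9]]'
python3 rel.py 0.462 0.189 0.14 -83.5
```

```text
t: 0.57
ee_pos: [0.5359, 0.1259, 0.1845]
tool_rot: [-2.795, -1.434, 0.0]
contact_force: [0.6, 1.1, 0.6]
gripper_width: 0.087
gripper_force: 0.0
t 0.5667 pos [0.5359 0.1259 0.1845] w 0.08698281772545119 F [0.6 1.1 0.6] q [-0.32  0.3   0.02  1.88 -0.01  0.96 -0.92]
shift units [ 0.33 -3.87  1.78] turn units [-0.    0.    7.97]
```

```bash
python3 -m pendant '[[87,0.1,-0.8,0.2,0,0,1.18],[87,0.2,-1.6,0.4,0,0,2.36],[87,0.25,-2.4,0.7,0,0,3.54],[87,0.3,-3.2,1.0,0,0,4.72],[87,0.33,-3.87,1.3,0,0,5.9]]'
python3 -m pendant '[[87,0,0,0.2,0,0,1.1],[87,0,0,0.4,0,0,2.07],[87,0,0,0.4,0,0,2.07]]'
python3 rel.py 0.462 0.189 0.14 -83.5
python3 - <<'E'
from h import *
im,P=snap('wrist','w2.png'); np.savez('/tmp/w2.npz',im=im,P=P)
m=np.nan_to_num(np.hypot(P[...,0]-.462,P[...,1]-.189),nan=9)<.1
m&=(P[...,2]>.05)&(P[...,2]<.085)
q=P[m];print(len(q),cv2.minAreaRect(q[:,:2].astype(np.float32)*1000))
t,lab,c=cv2.kmeans(q.astype(np.float32),2,None,(3,50,1e-5),5,0)
for i in(0,1):
    z=q[lab[:,0]==i];print(len(z),c[i],cv2.minAreaRect(z[:,:2].astype(np.float32)*1000))
E
```

```text
t: 0.98
ee_pos: [0.4619, 0.1886, 0.1521]
tool_rot: [-3.098, -0.519, 0.001]
contact_force: [-0.3, -0.1, 0.4]
gripper_width: 0.087
gripper_force: 0.0
t: 1.23
ee_pos: [0.4622, 0.1876, 0.1416]
tool_rot: [3.135, 0.188, -0.003]
contact_force: [-0.8, 0.9, 0.7]
gripper_width: 0.0872
gripper_force: 0.0
t 1.2333 pos [0.4622 0.1876 0.1416] w 0.08719199332359605 F [-0.8  0.9  0.7] q [-0.57  0.28  0.12  2.04 -0.04  0.83 -1.88]
shift units [-0.   -0.06  0.06] turn units [0.01 0.02 0.06]
928 ((463.9122009277344, 186.98324584960938), (39.4000244140625, 67.50753021240234), 6.120527744293213)
470 [0.4686872  0.15731223 0.06954297] ((467.2049255371094, 156.2718505859375), (39.39882278442383, 5.7928032875061035), 6.274941921234131)
458 [0.46257517 0.21671417 0.0699323 ] ((460.5351257324219, 217.47657775878906), (39.199928283691406, 6.145472049713135), 6.3220109939575195)
```

View pics/w2.png

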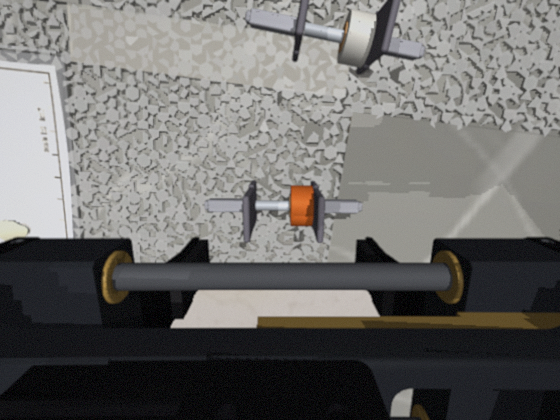

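The wrist view puts the orange spindle's paddles at (250,210) and (318,210), and its pose agrees with the earlier estimate. Descending now.

```bash
python3 -m pendant '[[87,0.04,0,1.2,0,0,0],[87,0.04,0,2.4,0,0,0],[87,0.04,0,3.5,0,0,0],[87,0.04,0,4.2,0,0,0],[87,0.04,0,4.2,0,0,0]]'
python3 rel.py 0.463 0.1875 0.036 -83.7
```

```text
t: 1.7
ee_pos: [0.4621, 0.1865, 0.0346]
tool_rot: [3.133, 0.192, -0.01]
contact_force: [-0.4, -0.3, -0.5]
gripper_width: 0.0871
gripper_force: 0.0
t 1.7 pos [0.4621 0.1865 0.0346] w 0.08709643664519968 F [-0.4 -0.3 -0.5] q [-0.55  0.45  0.1   2.11 -0.08  0.59 -1.84]
shift units [ 0.04 -0.03 -0.06] turn units [0.02 0.06 0.12]
```

```bash
python3 -m pendant '[[70,0,0,0,0,0,0],[60,0,0,0,0,0,0],[50,0,0,0,0,0,0],[40,0,0,0,0,0,0],[20,0,0,0,0,0,0]]'
python3 -m pendant '[[20,0,0,0,0,0,0],[20,0,0,0,0,0,0],[20,0,0,0,0,0,0],[20,0,0,0,0,0,0]]'
python3 rel.py 0.463 0.1875 0.036 -83.7
```

```text
t: 2.12
ee_pos: [0.4654, 0.1881, 0.039]
tool_rot: [-3.135, -0.189, -0.004]
contact_force: [0.6, -1.0, 3.9]
gripper_width: 0.0617
gripper_force: 6.2
t: 2.45
ee_pos: [0.4656, 0.1882, 0.039]
tool_rot: [-3.135, -0.189, -0.005]
contact_force: [-0.1, -0.1, 7.5]
gripper_width: 0.0353
gripper_force: 13.3
t 2.45 pos [0.4656 0.1882 0.039 ] w 0.0353289378738936 F [-0.1 -0.1  7.5] q [-0.55  0.44  0.1   2.11 -0.08  0.59 -1.85]
shift units [-0.11  0.02  0.12] turn units [-0.01 -0.03  0.1 ]
```

```bash
python3 -m pendant '[[15,0,0,0,0,0,0],[15,0,0,0,0,0,0],[15,0,-0.0,-1,0,0,0],[15,0,0,-2,0,0,0],[15,0,0,-3,0,0,0]]'
python3 -m pendant '[[15,0,0,-0.8,0,0,0],[15,0,0,-0.8,0,0,0]]'
python3 rel.py 0.516 -0.213 0.13 -70
python3 - <<'E'
from h import *
im,P=snap('wrist','w3.png'); np.savez('/tmp/w3.npz',im=im,P=P)
im,P=snap('side'); cv2.imwrite('pics/b3.png',cv2.resize(im[150:330,150:390,::-1],None,fx=2.5,fy=2.5))
E
```

```text
t: 2.87
ee_pos: [0.4636, 0.1876, 0.1133]
tool_rot: [3.135, 0.189, -0.002]
contact_force: [0.5, 0.4, -1.8]
gripper_width: 0.0318
gripper_force: 30.0
t: 3.03
ee_pos: [0.4667, 0.189, 0.1366]
tool_rot: [-3.132, -0.189, -0.012]
contact_force: [-0.2, 0.6, -1.6]
gripper_width: 0.0323
gripper_force: 30.0
t 3.0333 pos [0.4667 0.189  0.1366] w 0.03231256422441051 F [-0.2  0.6 -1.6] q [-0.57  0.29  0.12  2.04 -0.05  0.81 -1.87]
shift units [ 0.02 16.2   0.21] turn units [-0.02 -0.08 -2.18]
```

View pics/b3.png

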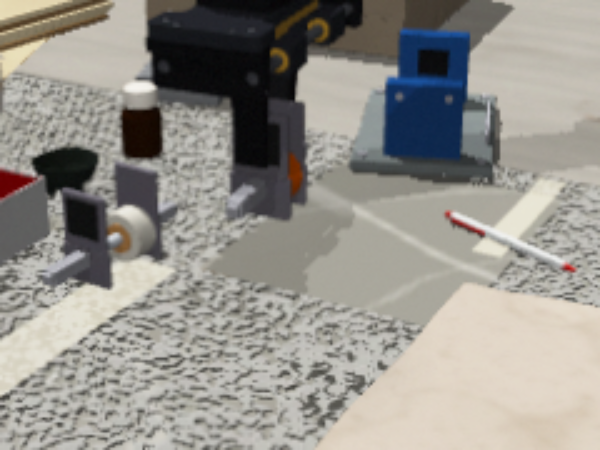

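View pics/w3.png

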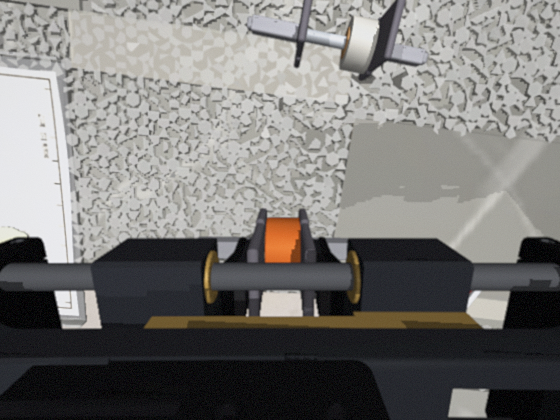

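Side view: the spindle is held shortened and hanging upright, at crop (265,170). The white one is undisturbed. Wrist view: the roll is centred at (283,240). Now carrying it to the holder.

```bash
python3 -m pendant '[[15,0,0.8,-0.3,0,0,-0.2],[15,0,2,-0.6,0,0,-0.5],[15,0,3.4,-0.6,0,0,-0.8],[15,0,4.8,-0.6,0,0,-1.0],[15,0,6.2,-0.6,0,0,-1.2]]'
python3 -m pendant '[[15,0,1.4,0,0,0,-0.2],[15,0,2.8,0,0,0,-0.4],[15,0,4.2,0,0,0,-0.6],[15,0,5.6,0,0,0,-0.8],[15,0,6.6,0,0,0,-1.0]]'
python3 rel.py 0.515 -0.212 0.14 -70
```

```text
t: 3.55
ee_pos: [0.4816, 0.0325, 0.1461]
tool_rot: [3.117, 0.389, -0.005]
contact_force: [0.4, -0.5, -2.4]
gripper_width: 0.0321
gripper_force: 30.0
t: 3.97
ee_pos: [0.522, -0.1295, 0.1458]
tool_rot: [3.093, 0.545, -0.005]
contact_force: [0.1, -0.2, -1.4]
gripper_width: 0.0321
gripper_force: 30.0
t 3.9667 pos [ 0.522  -0.1295  0.1458] w 0.03212130718557474 F [ 0.1 -0.2 -1.4] q [-0.02  0.33  0.23  1.95 -0.1   0.87 -0.96]
shift units [-1.39  3.    0.24] turn units [-0.    0.03 -0.  ]
```

```bash
python3 -m pendant '[[15,-0.4,0.9,0,0,0,0],[15,-0.9,2,0,0,0,0],[15,-1.3,2.8,0,0,0,0],[15,-1.39,3,0,0,0,0],[15,-1.39,3,0,0,0,0]]'
cat > look.py <<'E'
from h import *
import sys
im,P=snap('wrist',sys.argv[1]+'w.png')
s=manip.read_state(); c=s['ee_pos']
def rep(n,im,P):
    i=im.astype(int);r,b=i[...,0],i[...,2]
    near=np.nan_to_num(np.hypot(P[...,0]-.515,P[...,1]+.212),nan=9)<.15
    m=near&(b>1.4*r)&(P[...,2]>.074)&(P[...,2]<.092)
    if m.sum()>20: print(n,'cheek tops',m.sum(),cv2.minAreaRect(P[m][:,:2].astype(np.float32)*1000),np.median(P[m][:,2]))
    g=near&(r>1.5*i[...,1]+10)&(r>60); q=P[g]
    if len(q)>10: print(n,'orange',len(q),cv2.minAreaRect(q[:,:2].astype(np.float32)*1000),np.percentile(q[:,2],[2,98]).round(4))
rep('wrist',im,P)
ims=[im]
for n in('scene','side'):
    a,Q=snap(n); rep(n,a,Q); ims.append(a)
cv2.imwrite('pics/'+sys.argv[1]+'.png',cv2.resize(np.hstack([ims[1][110:260,280:420],ims[2][110:260,250:390]])[:,:,::-1],None,fx=2.8,fy=2.8))
E
python3 look.py h1; python3 rel.py 0.515 -0.212 0.069 -70
```

```text
t: 4.38
ee_pos: [0.5146, -0.2104, 0.1459]
tool_rot: [-3.094, -0.542, 0.005]
contact_force: [-0.1, 0.3, -1.2]
gripper_width: 0.0322
gripper_force: 30.0
wrist cheek tops 2868 ((527.1140747070312, -213.4107666015625), (50.855125427246094, 170.6993408203125), 19.863500595092773) 0.08201906076876413
wrist orange 1584 ((527.404296875, -206.02682495117188), (40.04232406616211, 21.568946838378906), 18.3902645111084) [0.1301 0.1512]
scene cheek tops 244 ((516.9306030273438, -214.81712341308594), (68.12315368652344, 176.380126953125), 20.012001037597656) 0.07989255154918531
side cheek tops 219 ((514.5431518554688, -213.17623901367188), (69.52802276611328, 177.4350128173828), 20.07402992248535) 0.07902981254049818
t 4.5333 pos [ 0.5161 -0.2064  0.1466] w 0.03229298894378491 F [-0.7 -0.6 -1.2] q [ 0.1   0.36  0.26  1.91 -0.12  0.89 -0.8 ]
shift units [-0.12  0.2   3.1 ] turn units [-0.02  0.01  0.04]
```

View pics/h1.png

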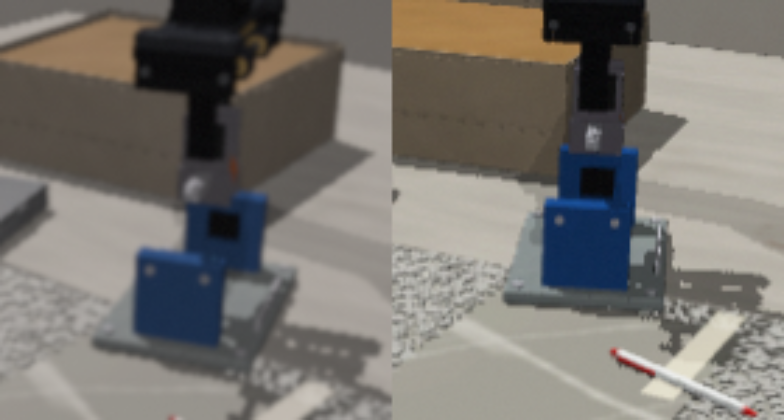

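View pics/h1w.png

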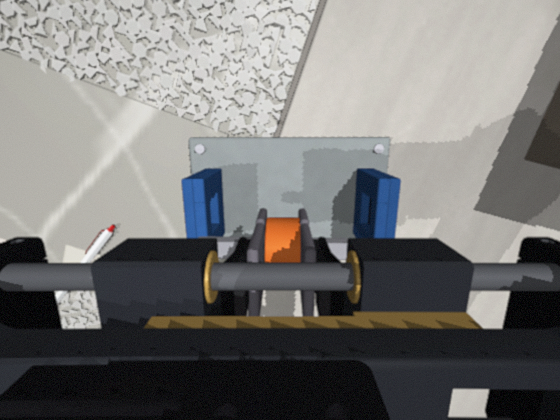

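Scene and side pictures show the spindle just above the cheeks. The wrist view has the cheek tops at (222..357, 210), with their middle near column 290 against the paddles' middle at 283, so the holder lies a few mm towards tool +y. I'll measure that offset within a single wrist frame.

```bash
python3 -m pendant '[[15,0,0.2,0,0,0,0],[15,0,0.2,0,0,0,0],[15,0,0.2,0,0,0,0]]'
cat > fit.py <<'E'
from h import *
ps=[];D=[]
for k in range(4):
    im,P=snap('wrist'); s=manip.read_state(); ps.append(s['ee_pos'])
    i=im.astype(int);r,g,b=i[...,0],i[...,1],i[...,2]
    a=np.radians(20); ex=np.array([np.cos(a),np.sin(a)]);ey=np.array([-np.sin(a),np.cos(a)])
    Q=P[...,:2]-np.array([.516,-.213]); X=Q@ex;Y=Q@ey;Z=P[...,2]
    near=np.nan_to_num(np.hypot(X,Y),nan=9)<.16
    ch=near&(b>1.4*r)&(Z>.077)&(Z<.09)
    o=near&(r>1.5*g+10)&(r>60)&(Z>.06)
    pd=near&(Z>.1)&(abs(X-.012)<.03)&(abs(Y)<.03)&~o&(Z<.185)&(np.arange(420)[:,None]<238)
    q=lambda A,m,p:np.percentile(A[m],p)*1000
    inner=[q(Y,ch&(Y<0),97),q(Y,ch&(Y>0),3)]
    D.append([q(X,ch,99)-35, np.mean(inner), inner[1]-inner[0], q(X,o,99)-20.5, q(Y,pd,2),q(Y,pd,98), q(Z,o,98),q(Z,o,2),pd.sum()])
print('tcp',np.mean(ps,0).round(4),np.std(ps,0).round(4))
print('holdX holdY gap | spindleX paddleY- paddleY+ orange ztop zlow n'); print(np.round(D,1))
E
python3 fit.py
```

```text
t: 4.78
ee_pos: [0.5183, -0.2126, 0.1475]
tool_rot: [-3.093, -0.55, -0.0]
contact_force: [0.1, -0.1, -2.0]
gripper_width: 0.0319
gripper_force: 30.0
tcp [ 0.5181 -0.2127  0.1476] [0.0001 0.0001 0.    ]
holdX holdY gap | spindleX paddleY- paddleY+ orange ztop zlow n
[[ 4.000e-01 -3.800e+00  1.357e+02  1.470e+01 -2.130e+01  2.050e+01
   1.534e+02  1.320e+02  6.390e+02]
 [ 4.000e-01 -3.800e+00  1.357e+02  1.430e+01 -2.140e+01  2.090e+01
   1.524e+02  1.320e+02  6.420e+02]
 [ 4.000e-01 -3.800e+00  1.357e+02  1.430e+01 -2.070e+01  2.090e+01
   1.523e+02  1.320e+02  6.430e+02]
 [ 4.000e-01 -3.800e+00  1.357e+02  1.440e+01 -2.150e+01  2.070e+01
   1.535e+02  1.320e+02  6.480e+02]]
```

```bash
python3 - <<'E'
from h import *
a=np.radians(20); ex=np.array([np.cos(a),np.sin(a)]);ey=np.array([-np.sin(a),np.cos(a)])
for n in('wrist','scene','side'):
    im,P=snap(n); i=im.astype(int);r,g=i[...,0],i[...,1]
    Q=P[...,:2]-np.array([.516,-.213]); X=Q@ex*1000;Y=Q@ey*1000;Z=P[...,2]*1000
    near=np.nan_to_num(np.hypot(X,Y),nan=999)<100
    o=near&(r>1.5*g+10)&(r>60)&(Z>95)&(Z<170)
    for z in range(110,160,6):
        m=o&(Z>=z)&(Z<z+6)
        if m.sum()>5: print(n,'or z',z,m.sum(),np.percentile(X[m],[3,50,97]).round(1))
    gr=near&(abs(Y)<75)&(Z>98)&(Z<190)&(i.sum(-1)>150)&~o&(abs(X)<60)
    for z in range(98,190,8):
        m=gr&(Z>=z)&(Z<z+8)
        if m.sum()>5: print(n,'grey z',z,m.sum(),'X',np.percentile(X[m],[3,50,97]).round(1),'Y',np.percentile(Y[m],[3,50,97]).round(1))
E
```

```text
wrist or z 128 86 [18.9 19.5 19.9]
wrist or z 134 197 [16.7 18.3 19.3]
wrist or z 140 375 [11.2 14.8 17.5]
wrist or z 146 872 [-0.7  6.3 12.9]
wrist or z 152 33 [-0.5  1.5  9.5]
wrist grey z 106 20 X [20.  21.  21.4] Y [-16.5  -0.9  14.7]
wrist grey z 114 57 X [16.3 21.  21.4] Y [-16.1  10.1  14.7]
wrist grey z 122 237 X [ 4.9  5.7 21.4] Y [-40.   10.3  52.4]
wrist grey z 130 738 X [-5.2  3.4 21.2] Y [-40.7  10.8  39.8]
wrist grey z 138 132 X [-0.1 18.9 20.4] Y [-38.7  10.2  14.9]
wrist grey z 146 128 X [ 0.7 18.5 19.7] Y [-23.6  10.5  21.2]
wrist grey z 154 143 X [-16.3  18.8  19.6] Y [-16.5  10.6  16. ]
wrist grey z 162 151 X [-17.3  18.8  19.6] Y [-16.6  10.6  23.9]
wrist grey z 170 178 X [-17.5  18.7  19.7] Y [-26.2  10.6  24.8]
wrist grey z 178 888 X [-15.5  -4.6  19.1] Y [-16.3  10.7  15.5]
wrist grey z 186 13 X [-7.2 -5.2 -1.4] Y [-16.9 -16.7 -16.6]
scene grey z 106 37 X [-21.3  -8.1  22. ] Y [-12.3  15.5  18.7]
scene grey z 114 45 X [-21.8 -12.   19.5] Y [-12.5  14.9  18.5]
scene grey z 122 72 X [-21.1  -5.5  20. ] Y [-12.1  16.6  60.5]
scene grey z 130 116 X [-20.4  -2.3  18
[... 311 characters left out ...]
.6  18.4] Y [-13.1  -9.9  18.3]
scene grey z 178 32 X [-19.7 -12.9  17.5] Y [-20.6  -8.9  18.8]
side grey z 106 43 X [-24.1  -4.8  18.7] Y [-5.3 17.8 21.1]
side grey z 114 46 X [-23.9 -10.2  18.8] Y [ 1.4 18.8 22.3]
side grey z 122 67 X [-22.8  -4.   19. ] Y [14.8 19.4 62.9]
side grey z 130 94 X [-23.8  -3.6  16.9] Y [ 7.3 19.5 62.2]
side grey z 138 46 X [-21.7  -3.6  15. ] Y [14.6 18.1 21.5]
side grey z 146 9 X [-21.7 -19.3  15.5] Y [14.5 19.4 23.6]
side grey z 154 11 X [-21.3 -19.1  15.4] Y [16.2 19.8 22.4]
side grey z 162 12 X [-21.9  -2.8  15.7] Y [ 1.4 19.2 21.3]
side grey z 170 18 X [-22.8 -15.3  16. ] Y [-10.9  16.2  21.5]
side grey z 178 25 X [-21.9 -15.9  16. ] Y [-13.4  14.   21.4]
```

The spindle is upright, with X within 1 mm of the holder. Y needs 3.5 mm towards tool +y, and the axis has to come down 80 mm from z=131 mm.

```bash
python3 -m pendant '[[15,0,0.14,0,0,0,0],[15,0,0.14,0.7,0,0,0],[15,0,0.14,1.4,0,0,0],[15,0,0.14,2.0,0,0,0],[15,0,0.14,2.0,0,0,0]]'
python3 -m pendant '[[15,0,0,0.4,0,0,0],[15,0,0,0.8,0,0,0],[15,0,0,1.2,0,0,0],[15,0,0,1.2,0,0,0],[15,0,0,1.2,0,0,0]]'
python3 rel.py 0.519 -0.2155 0.0676 -70
python3 look.py h2
```

```text
t: 5.55
ee_pos: [0.5171, -0.2159, 0.0948]
tool_rot: [-3.091, -0.547, 0.008]
contact_force: [-0.3, 0.7, -1.7]
gripper_width: 0.0322
gripper_force: 30.0
t: 5.97
ee_pos: [0.5188, -0.2164, 0.067]
tool_rot: [-3.093, -0.548, 0.002]
contact_force: [0.5, -0.8, -0.2]
gripper_width: 0.0321
gripper_force: 30.0
t 5.9667 pos [ 0.5188 -0.2164  0.067 ] w 0.03209286644236056 F [ 0.5 -0.8 -0.2] q [ 0.14  0.48  0.23  1.96 -0.16  0.73 -0.75]
shift units [ 0.02 -0.03 -0.02] turn units [-0.01  0.01  0.02]
wrist cheek tops 2825 ((539.4517211914062, -208.98416137695312), (25.02778434753418, 171.3789825439453), 19.850141525268555) 0.08186309290752203
wrist orange 1601 ((519.0752563476562, -180.52601623535156), (39.09517288208008, 89.82624053955078), 22.73452377319336) [0.0515 0.1387]
scene cheek tops 245 ((516.7305908203125, -214.43533325195312), (67.32844543457031, 177.0478515625), 20.152572631835938) 0.08007779520602887
side cheek tops 214 ((513.7893676757812, -212.59591674804688), (69.4388656616211, 175.09527587890625), 19.670278549194336) 0.07925130011247042
```

View pics/h2.png

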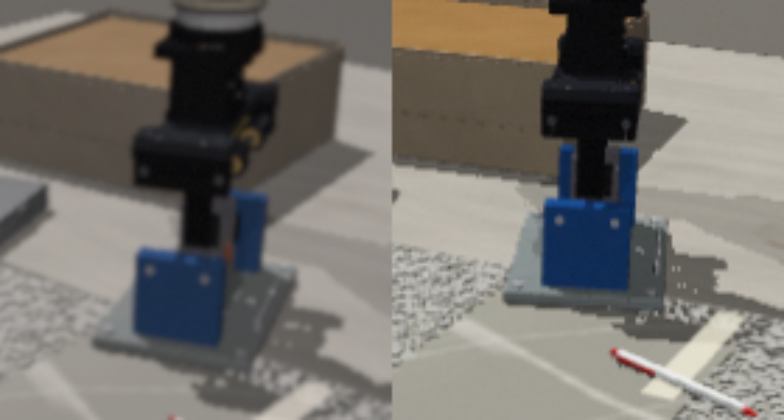

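The spindle is between the cheeks with no contact force. Releasing gradually.

```bash
python3 -m pendant '[[40,0,0,0,0,0,0],[47,0,0,0,0,0,0],[54,0,0,0,0,0,0],[60,0,0,0,0,0,0],[65,0,0,0,0,0,0]]'
python3 -m pendant '[[70,0,0,0,0,0,0],[76,0,0,0,0,0,0],[80,0,0,0,0,0,0],[80,0,0,0,0,0,0],[80,0,0,0,0,0,0]]'
python3 -m pendant '[[80,0,0,0,0,0,0],[80,0,0,0,0,0,0]]'
python3 - <<'E'
from h import *
im,P=snap('wrist','h3w.png')
E
```

```text
t: 6.53
ee_pos: [0.5192, -0.2165, 0.0677]
tool_rot: [3.093, 0.548, 0.0]
contact_force: [-0.7, -0.7, -1.0]
gripper_width: 0.0576
gripper_force: 5.4
t: 6.95
ee_pos: [0.5193, -0.2167, 0.0677]
tool_rot: [3.093, 0.548, 0.001]
contact_force: [-0.9, 0.3, 0.1]
gripper_width: 0.0789
gripper_force: 0.0
t: 7.12
ee_pos: [0.5192, -0.2166, 0.0676]
tool_rot: [3.093, 0.548, 0.0]
contact_force: [-0.2, 0.2, 0.4]
gripper_width: 0.0799
gripper_force: 0.0
```

View pics/h3w.png

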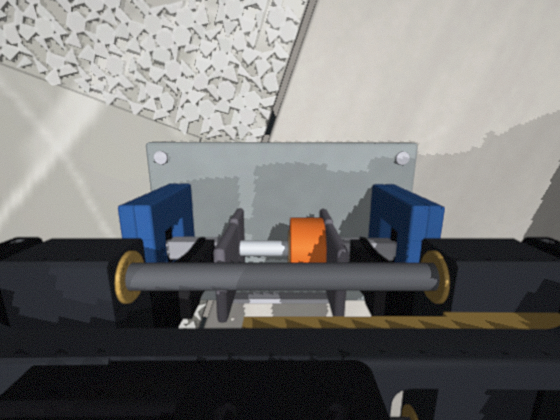

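The paddles are at (230,260) and (335,260), and the pins run into the cheek recesses at (180,250) and (378,250). Withdrawing straight up, then checking.

```bash
python3 -m pendant '[[80,0,0,-0.5,0,0,0],[80,0,0,-1.2,0,0,0],[80,0,0,-2.2,0,0,0],[80,0,0,-3.4,0,0,0],[80,0,0,-4.6,0,0,0]]'
python3 -m pendant '[[80,0,0,-1,0,0,0],[80,-0.5,0,-2,0,0,0],[80,-1,0,-2,0,0,0],[80,-1.5,0,-2,0,0,0],[80,-1.5,0,-2,0,0,0]]'
python3 - <<'E'
from h import *
im,P=snap('wrist','h4w.png')
a=np.radians(20); ex=np.array([np.cos(a),np.sin(a)]);ey=np.array([-np.sin(a),np.cos(a)])
for n in('wrist','scene','side'):
    if n!='wrist': im,P=snap(n)
    i=im.astype(int);r,g,b=i[...,0],i[...,1],i[...,2]
    Q=P[...,:2]-np.array([.516,-.213]); X=Q@ex*1000;Y=Q@ey*1000;Z=P[...,2]*1000
    near=(abs(X)<60)&(abs(Y)<60)
    o=near&(r>1.5*g+10)&(r>60)&(Z>15)
    p=near&(Z>66)&(Z<110)&(b<1.4*r)
    if o.sum()>9: print(n,'orange',o.sum(),np.percentile(X[o],[3,97]).round(1),np.percentile(Y[o],[3,97]).round(1),'ztop',np.percentile(Z[o],97).round(1))
    for s in(-1,1):
        m=p&(Y*s>0)
        if m.sum()>9: print(n,'paddle',s,m.sum(),'Y',np.percentile(Y[m],[5,95]).round(1),'X',np.percentile(X[m],[3,97]).round(1),'ztop',np.percentile(Z[m],97).round(1))
E
```

```text
t: 7.58
ee_pos: [0.5186, -0.2164, 0.1834]
tool_rot: [-3.093, -0.548, 0.002]
contact_force: [0.1, -0.1, 0.2]
gripper_width: 0.08
gripper_force: 0.0
t: 8.0
ee_pos: [0.4807, -0.2307, 0.2319]
tool_rot: [-3.094, -0.543, 0.004]
contact_force: [0.1, -0.9, -0.0]
gripper_width: 0.08
gripper_force: 0.0
wrist orange 656 [-18.   17.6] [-30.1 -10.4] ztop 71.9
wrist paddle -1 793 Y [-34.7 -10.4] X [-16.5  16.5] ztop 103.5
wrist paddle 1 340 Y [22.7 27.7] X [-18.   18.4] ztop 103.8
scene orange 38 [-19.9 -11.3] [-24.3  -5.8] ztop 66.9
scene paddle -1 177 Y [-32.6 -26.9] X [-19.1  17.9] ztop 101.5
scene paddle 1 251 Y [25.9 31.7] X [-18.5  19.3] ztop 101.0
side paddle -1 114 Y [-32.  -23.9] X [-21.1  14.6] ztop 100.8
side paddle 1 216 Y [27.2 35.1] X [-21.5  14.8] ztop 100.4
```

View pics/h4w.png

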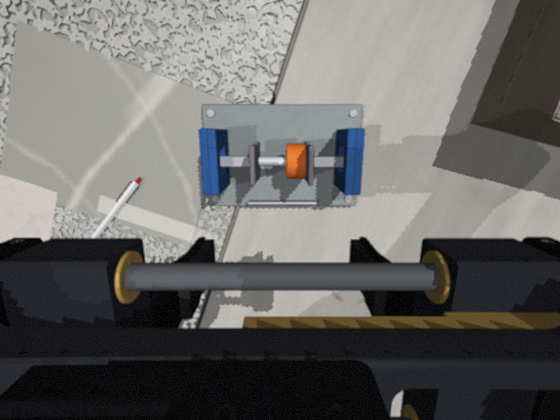

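Both pins are in the recesses: paddles at (253,160) and (310,160), roll at (296,160). The heights (roll top 72 mm, paddle tops 103 mm) show friction still holding the axis at about 51 mm instead of the settled 43 mm. I'll press lightly on the paddle tops with the fingertips to seat it.

```bash
python3 -m pendant '[[55,1.0,0,0.5,0,0,0],[55,1.5,0,1.8,0,0,0],[55,1.55,0,3.1,0,0,0],[55,1.55,0,4.3,0,0,0],[55,1.55,0,4.7,0,0,0]]'
python3 -m pendant '[[55,0,0,0,0,0,0],[55,0,0,0,0,0,0]]'
python3 rel.py 0.5188 -0.2164 0.095 -70
```

```text
t: 8.57
ee_pos: [0.5178, -0.2139, 0.1097]
tool_rot: [-3.088, -0.55, 0.013]
contact_force: [-0.2, 1.1, -0.7]
gripper_width: 0.0578
gripper_force: 0.0
t: 8.73
ee_pos: [0.5207, -0.2161, 0.115]
tool_rot: [-3.093, -0.548, 0.001]
contact_force: [0.3, -0.2, 0.2]
gripper_width: 0.0556
gripper_force: 0.0
t 8.7333 pos [ 0.5207 -0.2161  0.115 ] w 0.05559996893948031 F [ 0.3 -0.2  0.2] q [ 0.12  0.41  0.25  1.92 -0.14  0.82 -0.77]
shift units [-0.08 -0.01  0.8 ] turn units [-0.    0.    0.02]
```

```bash
python3 -m pendant '[[55,0,0,0.2,0,0,0],[55,0,0,0.4,0,0,0],[55,0,0,0.5,0,0,0],[55,0,0,0.5,0,0,0]]'
python3 -m pendant '[[55,0,0,0.06,0,0,0],[55,0,0,0.12,0,0,0],[55,0,0,0.12,0,0,0]]'
python3 -m pendant '[[55,0,0,0.06,0,0,0],[55,0,0,0.12,0,0,0],[55,0,0,0.12,0,0,0]]'
```

```text
t: 9.07
ee_pos: [0.5206, -0.2162, 0.1029]
tool_rot: [3.093, 0.548, 0.002]
contact_force: [-0.5, 0.5, 0.3]
gripper_width: 0.0549
gripper_force: 0.0
t: 9.32
ee_pos: [0.5207, -0.2162, 0.0999]
tool_rot: [3.093, 0.548, 0.002]
contact_force: [0.4, -0.4, 2.3]
gripper_width: 0.0552
gripper_force: 1.2
t: 9.57
ee_pos: [0.5205, -0.2163, 0.0965]
tool_rot: [3.093, 0.548, 0.001]
contact_force: [0.7, -0.2, 2.3]
gripper_width: 0.055
gripper_force: 0.7
```

```bash
python3 -m pendant '[[55,0,0,0.06,0,0,0],[55,0,0,0.06,0,0,0],[55,0,0,0.06,0,0,0]]'
python3 -m pendant '[[55,0,0,0.05,0,0,0],[55,0,0,0.05,0,0,0],[55,0,0,0.05,0,0,0]]'
```

```text
t: 9.82
ee_pos: [0.5207, -0.2162, 0.0954]
tool_rot: [3.093, 0.548, 0.001]
contact_force: [-0.2, 0.6, 5.0]
gripper_width: 0.0548
gripper_force: 2.4
t: 10.07
ee_pos: [0.5213, -0.216, 0.0952]
tool_rot: [3.093, 0.548, 0.003]
contact_force: [-1.1, 0.6, 10.7]
gripper_width: 0.0551
gripper_force: 5.6
```

Force has risen to 11 N at z = 95 mm, the expected seated height, so it is bottomed. Retreating and checking.

```bash
python3 -m pendant '[[55,0,0,-0.3,0,0,0],[55,0,0,-1.2,0,0,0],[55,0,0,-2.4,0,0,0],[55,0,0,-3.6,0,0,0],[55,0,0,-4.8,0,0,0]]'
python3 -m pendant '[[70,-0.8,0,-0.5,0,0,0],[80,-1.5,0,-0.5,0,0,0],[80,-1.5,0,-0.5,0,0,0],[80,-1.5,0,-0.5,0,0,0]]'
python3 - <<'E'
from h import *
a=np.radians(20); ex=np.array([np.cos(a),np.sin(a)]);ey=np.array([-np.sin(a),np.cos(a)])
for n in('wrist','scene','side'):
    im,P=snap(n)
    i=im.astype(int);r,g,b=i[...,0],i[...,1],i[...,2]
    Q=P[...,:2]-np.array([.516,-.213]); X=Q@ex*1000;Y=Q@ey*1000;Z=P[...,2]*1000
    p=(abs(X)<30)&(abs(Y)<45)&(Z>70)&(Z<110)&(b<1.4*r)
    for s in(-1,1):
        m=p&(Y*s>0)
        if m.sum()>9: print(n,s,m.sum(),'Y',np.percentile(Y[m],[5,95]).round(1),'X',np.percentile(X[m],[3,97]).round(1),'ztop',np.percentile(Z[m],97).round(1))
    if n=='side':
        w=(np.hypot(P[...,0]-.617,P[...,1]-.164)<.1)&(Z>50)&(Z<90);q=P[w]; print('white',len(q),q.mean(0).round(3))
E
```

```text
t: 10.48
ee_pos: [0.5193, -0.2158, 0.2144]
tool_rot: [-3.093, -0.548, 0.003]
contact_force: [1.2, 0.1, -0.2]
gripper_width: 0.0546
gripper_force: 0.0
t: 10.82
ee_pos: [0.4842, -0.229, 0.2261]
tool_rot: [-3.093, -0.546, 0.001]
contact_force: [1.0, 0.0, -0.3]
gripper_width: 0.0738
gripper_force: 0.0
wrist -1 295 Y [-35.4 -30.2] X [-17.9  18.4] ztop 96.2
wrist 1 291 Y [22.6 27.9] X [-18.3  18.6] ztop 96.0
scene -1 151 Y [-32.4 -27.6] X [-18.3  18.3] ztop 93.4
scene 1 177 Y [26.4 31.3] X [-18.2  19. ] ztop 94.0
side -1 115 Y [-31.3 -24.3] X [-20.4  16.2] ztop 92.9
side 1 166 Y [27.1 34.6] X [-20.3  16.6] ztop 93.5
white 496 [0.622 0.167 0.062]
```

```bash
python3 -c "
from station import manip; print(manip.close_job())"
```

```text
the job is handed in; nothing more can be done
None
```

The orange tape spindle is in the blue holder with both pins in the recesses and settled at full depth; the white spindle was not touched, and the job was handed in at about 11 s (verdict not shown).

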